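Ready a photometer and hold its zero key

ROBOT

A 6-joint arm with a two-finger parallel gripper is mounted at the origin on the work surface; the furniture and walls round the work are solid. World frame = base frame: x ahead of the robot, y to its left, z up, the work surface at z = 0. Lengths are in mm, angles in rad, forces in N, time in s.
With the tool pointing down it reaches from about 300 to 750 mm from the base axis. Payload 8.5 kg.
Tool frame: the origin (TCP) lies midway between the tips of the shut fingers; the grasp point (between the pads) lies 19 mm behind it (bot.grasp_offset is the distance from the TCP to the grasp point, in mm); z points along the fingers, y is the line along which they close (so a half turn about z gives the same grasp; the last joint's range is limited). The gripper opens to 88 mm and grips with 3 to 60 N. Pads are 18 mm wide; open, the fingers measure 123 mm over their backs; the gripper's body (75 mm by 187 mm) begins 45 mm behind the grasp point.
Start: joints at [-1.518, 0.381, 1.297, -0, 1.464, -0.215], TCP at [145.531, -530.378, 238.748] pointing down, gripper open.
Joint ranges: [-3.11, 3.11], [-0.89, 2.33], [0.22, 2.48], [-1.42, 4.56], [0.17, 2.85], [-2.88, 2.88]. Speed limits (rad/s): [2.39, 2.39, 3.14, 3.14, 3.14, 3.14].

INTERFACE

Orientations are given as a unit quaternion [w, x, y, z].
In Python, from station import bot, eyes gives the robot as it stands.
- The arm moves only by the shell command python3 -m pendant 'ROWS'. ROWS is JSON, a list of rows, each a list of 5 numbers: the finger opening in m, from 0 to 0.0881, then the shift along the tool's x, y, z in m, then the turn about the tool's z in rad. A call has 1 to 12 rows; each row shifts and turns the commanded pose from where the row before left it, along the tool's axes as they then stand; what a row does not reach is not made up. A row lasts 1/8 s, in which the tool goes at most 62.5 mm and 10.7 degrees, less where a joint would pass 70% of its speed; a pose out of reach is approached as far as the arm can. A call is refused whole if a number of a shift passes 0.0625 or a number of a turn 0.188, either way. A call with a gripper value outside its range is refused whole. The fingers move at their own pace and stop on an object; the grip force is fixed at half the most. Time passes only in rows, so rows that do not move let the fingers close. It gives the time, the measured TCP pose, the force, the opening and the grip force at its end, in the units of the state.
- bot.observe(): the state, without advancing time (a new reading comes with each control period).
- eyes.capture(name): name is "side" or "top" or "wrist"; returns a dict with "pixels" (420x560x3 uint8, red, green, blue), "fx", "fy", "cx", "cy" (pixels), "rvec" (rotation vector, rad) and "tvec" (3), from world to camera coordinates, as OpenCV has them. Camera axes: x right, y down, z forward; pixel columns grow to the right and rows downward; lengths in mm; the calibration is good to about 2 mm. A picture is of the moment at which its call begins. There is no depth.
- bot.close_job(): hands the job in; it is judged then, once.
The state is a dict: "time_s": time; "q": joint angles; "dq": joint speeds; "joint_torque": joint torques, N m; "eef_pos": TCP position; "tcp_rot": TCP orientation; "contact_force": force on the tool from outside, world axes, zero at the start; "ft_torque": the same for the moment, N m; "opening": finger opening in mm; "grip_force": force on a finger pad.
Only numpy, scipy, OpenCV 4.12 (cv2) and the standard library are available. Lean on these libraries where they do the work, as an engineer would, in place of code of your own. Each camera call takes 0.05 s, during which the arm holds its last target. There are 200 camera calls.

TASK

Get the bench photometer ready with the closed fingertips, in this order: push its open blue lid fully shut, then press the raised end of the white rocker down so that it tips over fully, then press the green button fully down. Finish while still holding the green button down. Grasp and lift nothing, do not press the red button, press no control out of turn, do not raise the lid, and leave the other things on the bench where they are.

Things in the scene. Friction and masses are not known exactly. Their poses are not given: they have to be found in the camera images.
- photometer: White bench photometer, 110 (x) x 260 (y) x 65 mm high, fixed. Origin: centre of its underside; -x is its front (to the robot), +y its left. Left: cuvette bay under the blue lid. Right: flat grey deck, 65 mm above the bench, with the rocker, the green and the red button in a row at x = 0, y = +8, -46 and -100 mm; which sits in which place varies.
- lid (a joint): Hinge of the blue lid along the photometer's y axis at the lid's rear edge: 0 = shut, level, grows as the lid opens, to at most 1.2 rad. Starts at 0.35 to 0.6. Stiff: stays where it is left; about 1 to 3 N pushes it down.
- lid_hinge (a point): Point on the lid's hinge line (fixed to the photometer), midway along it, at x = 50, y = 78, z = 65 mm of the photometer. The lid runs from here towards -x (front).
- lid_mid (a point): Middle of the lid's upper face, 49 mm forward of the hinge; it moves with the lid. Blue lid 94 mm from rear to front, 86 mm wide, 6 mm thick plate, upper face 72 mm above the bench when shut. Open, its front edge is up and its upper face looks up and back. A push straight down over the place where the middle lies when shut closes it.
- rocker (a joint): Tilt of the white rocker in its black frame: 0 = off (end away from the robot raised), 0.4 rad = on (that end fully down). Stays where it is left; about 2.5 N at the raised end tips it.
- rocker_on (a point): Point on the upper face of the rocker's raised end, 17 mm from its pivot (on the photometer's +x side), by an orange bar; it moves with the rocker: 85 mm above the bench when off, 79 mm when on. White dished rocker of two flat halves, each 25 mm (x) x 22 mm (y): off, the far half slopes up; on, the far half is level and the near one slopes up. Black frame 52 x 30 x 6 mm.
- green (a joint): Travel of the green button: 0 = up, 0.006 m = fully down; springs back when let go. 1.5 N to start, 5 N fully down.
- green_top (a point): Centre of the green button's top, 26 mm diameter, 83 mm above the bench when up; presses straight down. Round black collar 42 mm diameter, 12 mm high.
- red (a joint): Travel of the red button, 0 = up, 0.006 m = fully down. Not to be pressed.
- red_top (a point): Centre of the red button's top; same shape and size as the green one.
- reagent_green: Loose bottle with green cap, 43 mm diameter, 92 mm high; origin under its centre. Bystander.
- reagent_red: Loose bottle with red cap, 42 mm diameter, 95 mm high; origin under its centre. Bystander.
- dish: Loose round petri dish, 56 mm diameter, 12 mm high, left of the photometer; origin under its centre. Bystander.
- marker: Loose blue and white marker pen lying behind the photometer, 135 mm long, 17 mm thick; origin under its centre, length along its y. Bystander.
- cards: Loose green holder with a stack of white cards, 78 x 111 x 52 mm; origin under its centre. Bystander.
- stick_cup: Loose clear cup with sticks, 49 mm diameter, 61 mm high; origin under its centre. Bystander.

How it is judged:
By the outcome, as a careful person would: the job done as asked, in the order asked, and still so for the second after the job is handed in, while the arm keeps its last pose, push and grip.
It also fails if it takes over 48 s, if anything falls off the work surface, if the arm or the gripper's body presses on something with over 40 N, if the wrist force passes 120 N, or if a joint passes its speed limit or range.

## Working session

There is one attempt and no reset: what is moved stays moved. The work goes in short steps, Python scripts to look and compute and a shell command to move; the robot and the scene stay as the last step left them, time stands still between calls to the robot, and variables do not carry over. Pictures are saved under pics/ and viewed, at most 10 in all, crops included, and the job is handed in when it is done.

```bash
mkdir -p pics; cat > h.py <<'E'
import numpy as np, cv2
from station import bot, eyes
def cap(n,f=None):
    c=eyes.capture(n)
    if f: cv2.imwrite('pics/'+f,cv2.cvtColor(np.asarray(c['pixels']),cv2.COLOR_RGB2BGR))
    return c
def ray(c,u,v):
    R=cv2.Rodrigues(np.array(c['rvec'],float))[0]; t=np.array(c['tvec'],float).ravel()
    d=R.T@np.array([(u-c['cx'])/c['fx'],(v-c['cy'])/c['fy'],1]); return -R.T@t,d
def onz(c,u,v,z):
    o,d=ray(c,u,v); return (o+d*(z-o[2])/d[2]).round(1)
E
python3 - <<'E'
from h import *
cap('top','top.png');cap('side','side.png')
s=bot.observe();print(s['time_s'],s['eef_pos'],s['tcp_rot'],s['contact_force'])
E
```

```text
0.1 [ 145.52646143 -530.14731655  238.196972  ] [-6.38388319e-04  9.91045853e-01  1.33520443e-01  4.26820155e-05] [ 6.94820640e-01 -8.50538051e-01  1.21567647e-04]
```

View pics/top.png

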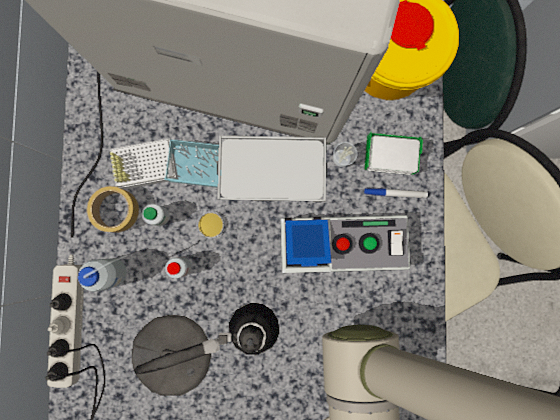

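View pics/side.png

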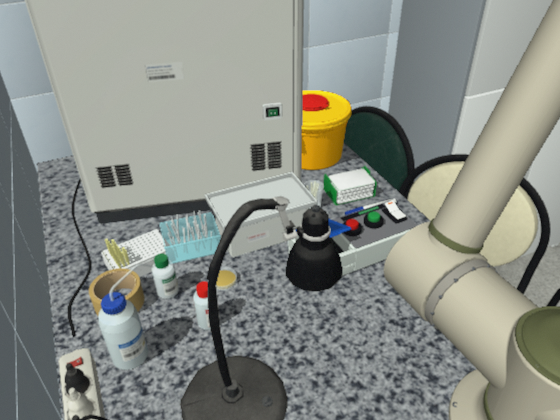

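The top view shows the photometer at about (345,244). From left to right: blue lid (308,243), red (342,243), green (370,243), rocker (397,242). A lamp stands at (253,328), in front and to the left, and must be avoided.

```bash
python3 - <<'E'
from h import *
c=cap('top');p=np.asarray(c['pixels']).copy();hsv=cv2.cvtColor(p,cv2.COLOR_RGB2HSV)
H,S,V=cv2.split(hsv)
def cen(m,box):
    x0,y0,x1,y1=box;k=np.zeros_like(m,bool);k[y0:y1,x0:x1]=1
    m=(m&k).astype(np.uint8);n,l,s,ce=cv2.connectedComponentsWithStats(m);i=1+np.argmax(s[1:,4]);return ce[i].round(2),s[i]
sat=(S>120)&(V>60)
r=cen(sat&((H<8)|(H>172)),(330,225,356,260));g=cen(sat&(H>40)&(H<85),(357,230,382,256));b=cen(sat&(H>95)&(H<130),(280,215,335,272))
w=cen((V>190)&(S<40),(386,227,407,262));o=cen((S>120)&(H>5)&(H<28)&(V>100),(386,222,407,262))
for n,q,z in(('red',r,83),('green',g,83),('lid',b,90),('rock',w,82),('orange',o,85)):print(n,q,onz(c,*q[0],z))
R=onz(c,*r[0],83);G=onz(c,*g[0],83);d=R-G;print(np.linalg.norm(d),np.arctan2(-d[0],d[1]))
for uv in((282,218),(282,272),(410,216),(409,269)):print(uv,onz(c,*uv,65))
for uv in ((253,328),(253,305),(230,328),(279,328)):print('lamp',uv,onz(c,*uv,150),onz(c,*uv,250))
print('cam',ray(c,0,0)[0])
cv2.imwrite('pics/c.png',cv2.resize(cv2.cvtColor(p[205:285,275:420],cv2.COLOR_RGB2BGR),None,fx=5,fy=5,interpolation=cv2.INTER_CUBIC))
cap('wrist','wr.png')
E
```

```text
red (array([342.46, 243.52]), array([336, 237,  14,  14, 151], dtype=int32)) [454.4  40.2  83. ]
green (array([369.64, 242.89]), array([363, 237,  14,  13, 147], dtype=int32)) [456.6 -13.9  83. ]
lid (array([307.33, 242.39]), array([ 285,  219,   46,   48, 1955], dtype=int32)) [455.3 110.7  90. ]
rock (array([396.23, 243.16]), array([391, 231,  12,  24, 252], dtype=int32)) [457.  -67.2  82. ]
orange (array([397., 233.]), array([395, 233,   5,   1,   5], dtype=int32)) [477.2 -68.   85. ]
54.144713500026945 0.04064304075700334
(282, 218) [504.1 161.3  65. ]
(282, 272) [395.  159.4  65. ]
(410, 216) [512.9 -99.5  65. ]
(409, 269) [405.6 -96.9  65. ]
lamp (253, 328) [296.9 212.  150. ] [313.2 207.9 250. ]
lamp (253, 305) [338.4 212.9 150. ] [350.2 208.7 250. ]
lamp (230, 328) [296.2 254.1 150. ] [312.6 245.5 250. ]
lamp (279, 328) [297.7 164.4 150. ] [314.  165.5 250. ]
cam [ 448.10717109  173.9785201  1075.92752715]
```

View pics/c.png

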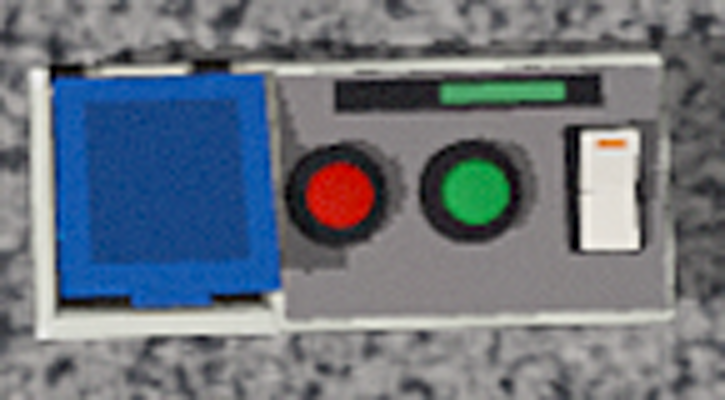

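The close-up shows the lid open, with red, green and rocker in a row and the rocker's orange bar at its far end. The yaw is about 0.04 rad and the origin about (454.7, 32.1). That puts the shut lid's middle at (452.6, 110), rocker_on at about (475, -67) and green at (456.6, -14). First I'll raise and turn the tool, then cross at height.

```bash
python3 -m pendant '[[0,0,0,-0.06,0.114],[0,0,0,-0.06,0.114]]'; python3 -m pendant '[[0,0.0277,-0.0522,0,0],[0,0.0277,-0.0522,0,0],[0,0.0277,-0.0522,0,0],[0,0.0277,-0.0522,0,0],[0,0.0277,-0.0522,0,0],[0,0.0277,-0.0522,0,0]]'
python3 - <<'E'
from h import *
s=bot.observe();print(s['time_s'],s['eef_pos'],s['tcp_rot'],s['contact_force'],s['opening'])
E
```

```text
time_s: 0.45
eef_pos: [145.5, -530.0, 360.0]
tcp_rot: [-0.001, 1.0, 0.018, -0.0]
contact_force: [0.2, -0.3, 0.5]
opening: 70.1
grip_force: 0.0
time_s: 1.2
eef_pos: [299.5, -208.9, 358.8]
tcp_rot: [0.0, 1.0, 0.02, 0.0]
contact_force: [0.8, -0.9, 1.0]
opening: 10.3
grip_force: 0.0
1.2 [ 299.45496654 -208.94846767  358.76172929] [6.15340381e-05 9.99807652e-01 1.96121708e-02 1.35585836e-04] [ 0.83886599 -0.94940337  1.0179659 ] 10.312720428829238
```

```bash
python3 -m pendant '[[0,0.0276,-0.0521,0,0],[0,0.0276,-0.0521,0,0],[0,0.0276,-0.0521,0,0],[0,0.0276,-0.0521,0,0],[0,0.0276,-0.0521,0,0],[0,0.0276,-0.0521,0,0],[0,0,0,0.05,0],[0,0,0,0.05,0],[0,0,0,0.05,0],[0,0,0,0.05,0],[0,0,0,0,0]]'
python3 - <<'E'
from h import *
cap('side','s2.png');c=cap('wrist','w2.png');print(c['fx'],ray(c,280,210))
E
```

```text
time_s: 2.58
eef_pos: [450.6, 108.1, 156.7]
tcp_rot: [-0.0, 1.0, 0.02, -0.003]
contact_force: [-0.5, 0.4, 0.4]
opening: 0.4
grip_force: 0.0
349.4916629075346 (array([525.79751989, 110.11498771, 305.28866613]), array([-0.30316102, -0.00190234, -0.95304585]))
```

View pics/w2.png

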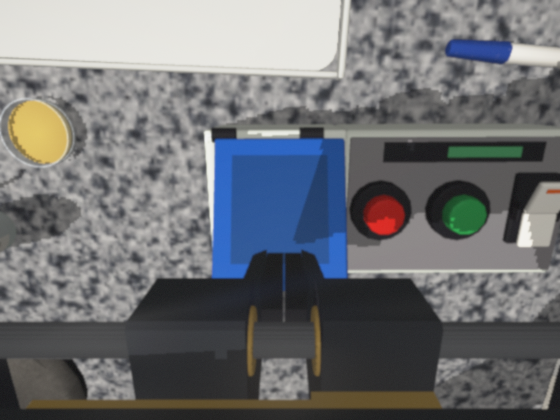

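View pics/s2.png

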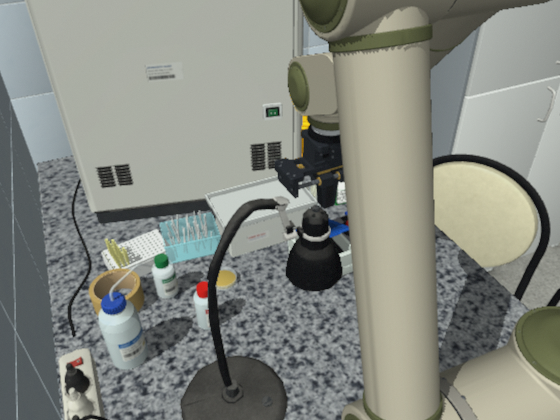

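The wrist view shows the tip centred over the blue lid at about (283,265), with red at (384,215), green at (464,213) and the rocker at (540,215). The side view shows the gripper clear of the lamp. Next I'll push the lid down and check the buttons with the wrist camera.

```bash
python3 - <<'E'
from h import *
c=cap('wrist');H,S,V=cv2.split(cv2.cvtColor(np.asarray(c['pixels']),cv2.COLOR_RGB2HSV))
for n,m in(('r',(S>150)&(V>100)&((H<8)|(H>172))),('g',(S>120)&(V>60)&(H>40)&(H<85))):
    m=m.astype(np.uint8);m[:175]=0;m[255:]=0;m[:,:350]=0;m[:,500:]=0
    k,l,s,ce=cv2.connectedComponentsWithStats(m);i=1+np.argmax(s[1:,4]);print(n,s[i],onz(c,*ce[i],81))
print('bar',onz(c,555,190,86))
E
python3 -m pendant '[[0,0,0,0.02,0],[0,0,0,0.015,0],[0,0,0,0.01,0],[0,0,0,0.01,0],[0,0,0,0.01,0],[0,0,0,0.01,0]]'
```

```text
r [ 364  198   40   38 1143] [453.1  38.9  81. ]
g [ 442  196   44   40 1338] [456.2 -14.9  81. ]
bar [477.5 -68.6  86. ]
time_s: 3.48
eef_pos: [452.2, 108.1, 83.4]
tcp_rot: [0.0, 1.0, 0.02, 0.0]
contact_force: [-1.0, -0.7, 2.0]
opening: 0.4
grip_force: 1.1
```

```bash
python3 -m pendant '[[0,0,0,0.006,0],[0,0,0,0.004,0],[0,0,0,0.003,0],[0,0,0,0,0]]'; python3 -m pendant '[[0,0,0,0.003,0],[0,0,0,0,0]]'
```

```text
time_s: 3.98
eef_pos: [452.1, 108.1, 72.1]
tcp_rot: [0.0, 1.0, 0.02, 0.0]
contact_force: [-7.9, -1.4, 20.9]
opening: 0.6
grip_force: 10.2
time_s: 4.22
eef_pos: [452.2, 108.2, 71.5]
tcp_rot: [0.0, 1.0, 0.02, 0.002]
contact_force: [-18.2, -2.8, 53.8]
opening: 0.6
grip_force: 26.9
```

The force stop at 71.5 mm shows the lid is shut. Retracting and moving over to the rocker's raised end.

```bash
python3 -m pendant '[[0,0,0,-0.015,0],[0,0,0,-0.045,0],[0,0.0041,0.044,0,0],[0,0.0041,0.044,0,0],[0,0.0041,0.044,0,0],[0,0.0041,0.044,0,0],[0,0,0,0,0],[0,0,0,0,0]]'
python3 - <<'E'
from h import *
c=cap('wrist','w3.png');print(onz(c,0,0,72))
print(bot.observe()['contact_force'])
E
```

```text
time_s: 5.22
eef_pos: [475.4, -66.5, 127.6]
tcp_rot: [-0.0, 1.0, 0.02, -0.0]
contact_force: [0.1, -0.2, 0.0]
opening: 0.2
grip_force: 0.0
[592.   82.6  72. ]
[ 0.42295653 -0.55649059 -0.46187471]
```

View pics/w3.png

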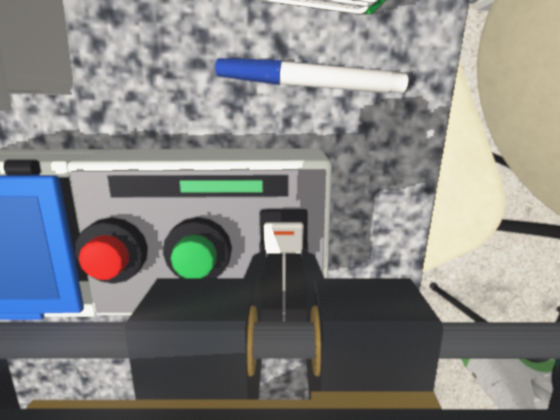

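The lid looks shut, and the tip is centred on the rocker below its orange bar at (285,233). Pressing.

```bash
python3 -m pendant '[[0,0,0,0.025,0],[0,0,0,0.014,0],[0,0,0,0.003,0],[0,0,0,0,0]]'; python3 -m pendant '[[0,0,0,0.003,0],[0,0,0,0.003,0],[0,0,0,0,0]]'; python3 -m pendant '[[0,0,0,0.0015,0],[0,0,0,0.0015,0],[0,0,0,0,0]]'
```

```text
time_s: 5.78
eef_pos: [475.6, -66.5, 86.0]
tcp_rot: [0.0, 1.0, 0.02, 0.0]
contact_force: [0.0, -0.6, 0.6]
opening: 0.3
grip_force: 0.0
time_s: 6.15
eef_pos: [475.5, -67.2, 79.7]
tcp_rot: [0.0, 1.0, 0.02, -0.0]
contact_force: [1.3, 1.0, 0.4]
opening: 1.1
grip_force: 0.3
time_s: 6.52
eef_pos: [475.7, -67.2, 79.0]
tcp_rot: [0.001, 1.0, 0.02, 0.001]
contact_force: [-7.3, 2.4, 30.7]
opening: 0.7
grip_force: 15.0
```

The stop at 79.0 mm means the rocker is fully on. Moving above green and checking.

```bash
python3 -m pendant '[[0,0,0,-0.01,0],[0,0,0,-0.035,0],[0,-0.0085,-0.0267,0,0],[0,-0.0085,-0.0267,0,0],[0,0,0,0,0],[0,0,0,0,0]]'
python3 - <<'E'
from h import *
c=cap('wrist','w4.png')
p=cv2.cvtColor(np.asarray(c['pixels'])[150:340,60:460],cv2.COLOR_RGB2BGR);cv2.imwrite('pics/w4c.png',cv2.resize(p,None,fx=2,fy=2))
E
```

```text
time_s: 7.28
eef_pos: [456.8, -15.0, 121.7]
tcp_rot: [0.0, 1.0, 0.02, 0.0]
contact_force: [-1.1, -0.2, 0.4]
opening: 0.4
grip_force: 0.0
```

View pics/w4c.png

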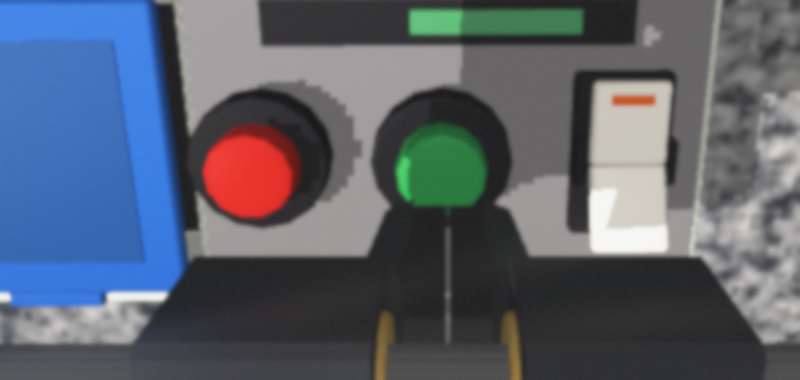

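The rocker's far half is now level and its near half is raised (on). The tip is centred on green. Pressing it down.

```bash
python3 -m pendant '[[0,0,-0.0005,0.025,0],[0,0,0,0.009,0],[0,0,0,0.004,0],[0,0,0,0.004,0],[0,0,0,0,0]]'; python3 -m pendant '[[0,0,0,0.002,0],[0,0,0,0.0015,0],[0,0,0,0,0],[0,0,0,0,0]]'
```

```text
time_s: 7.95
eef_pos: [456.5, -14.3, 81.2]
tcp_rot: [0.001, 1.0, 0.02, 0.0]
contact_force: [-7.2, -2.0, 16.7]
opening: 0.3
grip_force: 8.4
time_s: 8.45
eef_pos: [456.7, -14.4, 80.5]
tcp_rot: [0.001, 1.0, 0.02, 0.002]
contact_force: [-18.2, -0.7, 55.4]
opening: 0.3
grip_force: 27.9
```

It stopped at 80.5 mm rather than 77 mm, so something is off. Looking before going on.

```bash
python3 - <<'E'
from h import *
s=bot.observe();print(s['contact_force'],s['ft_torque'],s['eef_pos'])
c=cap('wrist')
a=cv2.resize(np.asarray(c['pixels'])[150:340,60:460],None,fx=2,fy=2)
d=cap('top');e=cap('side')
b=cv2.resize(np.asarray(e['pixels'])[180:270,280:440],None,fx=2.5,fy=2.5);f=cv2.resize(np.asarray(d['pixels'])[200:290,270:430],None,fx=2.5,fy=2.5)
o=np.vstack([a[:375],np.hstack([b,f])]);cv2.imwrite('pics/m.png',cv2.cvtColor(o,cv2.COLOR_RGB2BGR))
E
```

```text
[-18.19395353  -0.73579577  55.42266252] [-0.02246243  3.0387483  -0.04080921] [456.68613327 -14.38123241  80.54292336]
```

View pics/m.png

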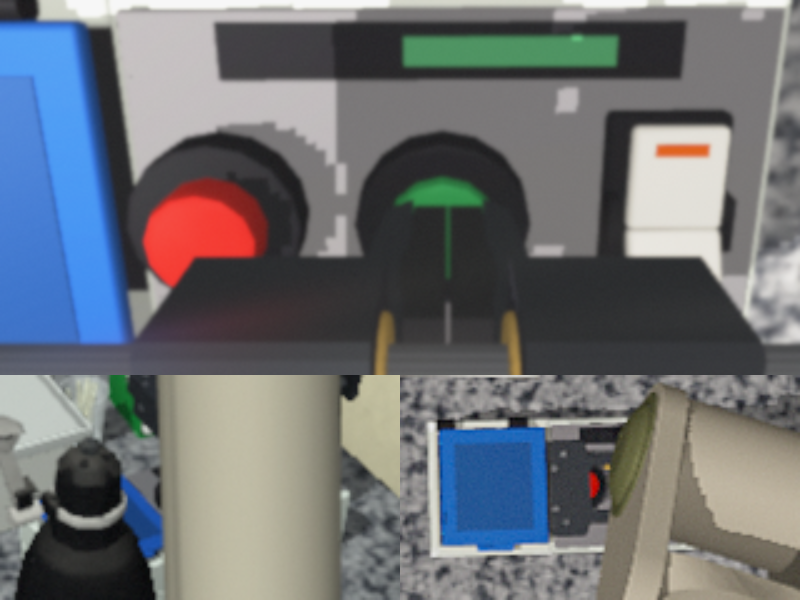

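The picture shows green partly pressed under the tip. I'll back off in small steps to read the force against height.

```bash
for i in 1; do python3 -m pendant '[[0,0,0,-0.0035,0],[0,0,0,0,0],[0,0,0,0,0]]'; python3 -m pendant '[[0,0,0,-0.001,0],[0,0,0,0,0]]';python3 -m pendant '[[0,0,0,-0.001,0],[0,0,0,0,0]]';python3 -m pendant '[[0,0,0,-0.001,0],[0,0,0,0,0]]';python3 -m pendant '[[0,0,0,-0.001,0],[0,0,0,0,0]]';python3 -m pendant '[[0,0,0,-0.001,0],[0,0,0,0,0]]';python3 -m pendant '[[0,0,0,-0.001,0],[0,0,0,0,0]]'; done | egrep 'eef|contact'
```

```text
eef_pos: [456.7, -14.2, 81.2]
contact_force: [-5.5, -1.8, 16.3]
eef_pos: [456.7, -14.2, 81.5]
contact_force: [-2.6, -1.9, 5.2]
eef_pos: [456.7, -14.2, 82.0]
contact_force: [-1.4, -3.6, 3.9]
eef_pos: [456.8, -14.0, 82.9]
contact_force: [-1.0, -3.4, 3.1]
eef_pos: [456.7, -13.9, 83.8]
contact_force: [1.3, -3.3, 3.5]
eef_pos: [456.6, -13.8, 84.8]
contact_force: [1.3, -0.8, 2.2]
eef_pos: [456.5, -13.8, 85.8]
contact_force: [1.4, -0.8, 2.2]
```

```bash
for i in 1; do python3 -m pendant '[[0,0,0,-0.001,0],[0,0,0,0,0]]';python3 -m pendant '[[0,0,0,-0.001,0],[0,0,0,0,0]]';python3 -m pendant '[[0,0,0,-0.001,0],[0,0,0,0,0]]'; python3 -m pendant '[[0,0,0,-0.005,0],[0,0,0,0,0]]'; done | egrep 'eef|contact'
python3 - <<'E'
from h import *
c=cap('wrist','w5.png')
a=cv2.resize(np.asarray(c['pixels'])[190:320,90:330],None,fx=3.3,fy=3.3,interpolation=cv2.INTER_CUBIC)
cv2.imwrite('pics/m2.png',cv2.cvtColor(a,cv2.COLOR_RGB2BGR))
E
```

```text
eef_pos: [456.3, -13.7, 86.7]
contact_force: [1.2, -0.0, 1.2]
eef_pos: [455.9, -13.8, 87.6]
contact_force: [-0.7, 0.4, 0.9]
eef_pos: [456.3, -13.9, 88.7]
contact_force: [-0.3, 0.8, 0.3]
eef_pos: [456.6, -13.9, 94.2]
contact_force: [-0.1, -0.7, 0.3]
```

View pics/m2.png

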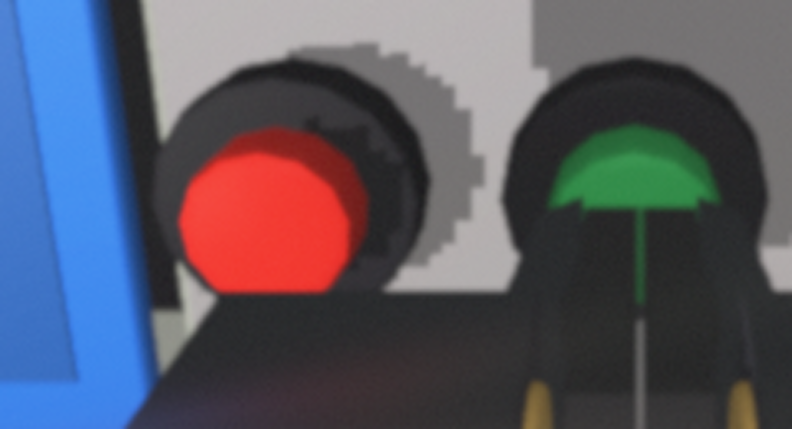

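With the tip moving, green's spring runs from release at about 87.5 mm to 5 N and a hard stop at about 81.5 mm. That is its full 6 mm travel, and the tip is narrower than the button, so the stop was the button's end. Pressing again to hold, then verifying.

```bash
python3 -m pendant '[[0,0,0,0.006,0],[0,0,0,0.003,0],[0,0,0,0.003,0],[0,0,0,0.0028,0],[0,0,0,0,0],[0,0,0,0,0]]'
python3 - <<'E'
from h import *
c=cap('wrist')
a=cv2.resize(np.asarray(c['pixels'])[150:340,0:400],None,fx=2,fy=2,interpolation=cv2.INTER_CUBIC)
cv2.imwrite('pics/m3.png',cv2.cvtColor(a,cv2.COLOR_RGB2BGR));s=bot.observe();print(s['contact_force'],s['eef_pos'])
E
```

```text
time_s: 12.28
eef_pos: [456.6, -13.9, 81.0]
tcp_rot: [0.0, 1.0, 0.02, 0.001]
contact_force: [-8.7, 0.9, 31.9]
opening: 0.3
grip_force: 15.6
[-8.32431636  1.05300931 30.81741335] [456.62114607 -13.93321538  80.96218639]
```

View pics/m3.png

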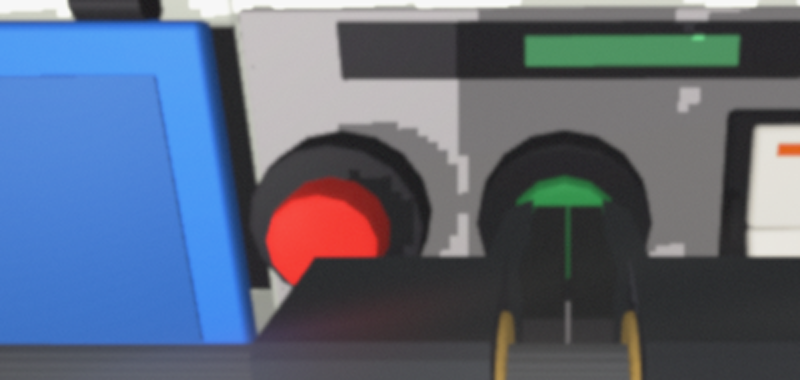

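Checking the button's visible side band numerically, using red (unpressed) as the reference.

```bash
python3 - <<'E'
from h import *
w5=cv2.cvtColor(cv2.imread('pics/w5.png'),cv2.COLOR_BGR2RGB).astype(int)
c=cap('wrist','w6.png');p=np.asarray(c['pixels']).astype(int)
for n,im,y0,y1 in(('up',w5,205,262),('down',p,210,265)):
    print(n,'green G col282-286',list(zip(range(y0,y1),im[y0:y1,275:281,1].mean(1).astype(int))))
    print(n,'red R',[int(v) for v in im[y0:y1,168 if n=='down' else 173,0]])
for z in (71,77,81,83,87):print(z,'proj far edge',[ (cv2.projectPoints(np.array([[456.6+r*1.0,-13.9,z]],float),np.array(c['rvec'],float),np.array(c['tvec'],float),np.array([[c['fx'],0,c['cx']],[0,c['fy'],c['cy']],[0,0,1]]),None)[0].ravel().round(1)).tolist() for r in(9,13,21)])
E
```

```text
up green G col282-286 [(205, np.int64(113)), (206, np.int64(106)), (207, np.int64(86)), (208, np.int64(57)), (209, np.int64(36)), (210, np.int64(31)), (211, np.int64(31)), (212, np.int64(33)), (213, np.int64(35)), (214, np.int64(39)), (215, np.int64(42)), (216, np.int64(41)), (217, np.int64(40)), (218, np.int64(39)), (219, np.int64(38)), (220, np.int64(38)), (221, np.int64(38)), (222, np.int64(38)), (223, np.int64(38)), (224, np.int64(37)), (225, np.int64(37)), (226, np.int64(39)), (227, np.int64(45)), (228, np.int64(63)), (229, np.int64(84)), (230, np.int64(97)), (231, np.int64(101)), (232, np.int64(103)), (233, np.int64(105)), (234, np.int64(108)), (235, np.int64(112)), (236, np.int64(122)), (237, np.int64(136)), (238, np.int64(144)), (239, np.int64(147)), (240, np.int64(146)), (241, np.int64(144)), (242, np.int64(142)), (243, np.int64(141)), (244, np.int64(141)), (245, np.int64(141)), (246, np.int64(141)), (247, np.int64(141)), (248, np.int64(141)), (249, np.int64(141)), (250, np.int64(138)), (251, np.int64(131)), (252, np.int64(107)), (253, np.int64(72)), (254, np.int64(46)), (25
[... 1510 characters left out ...]
, (260, np.int64(41)), (261, np.int64(40)), (262, np.int64(41)), (263, np.int64(40)), (264, np.int64(41))]
down red R [194, 189, 182, 176, 161, 126, 78, 43, 33, 34, 33, 33, 38, 49, 59, 63, 64, 65, 66, 64, 65, 65, 65, 64, 64, 62, 65, 68, 85, 112, 127, 133, 135, 136, 137, 139, 142, 147, 159, 191, 228, 241, 244, 244, 245, 245, 245, 245, 245, 245, 244, 244, 244, 245, 245]
71 proj far edge [[282.2, 239.8], [282.6, 232.1], [283.2, 216.2]]
77 proj far edge [[282.2, 244.7], [282.5, 236.7], [283.2, 220.4]]
81 proj far edge [[282.2, 248.2], [282.5, 240.0], [283.2, 223.3]]
83 proj far edge [[282.2, 250.0], [282.5, 241.7], [283.2, 224.9]]
87 proj far edge [[282.1, 253.7], [282.5, 245.3], [283.2, 228.0]]
```

Green's side band shrank from about 10 px to 4 px, which matches the full 6 mm travel. It is still proud of the collar, so the hard stop is the button's own end. The lid is shut, the rocker is on and red is up. Handing in.

```bash
python3 -c "
from station import bot
print(bot.close_job())"
```

```text
the job is handed in; nothing more can be done
None
```

I shut the lid, tipped the rocker fully on and handed in the job with green held down at its hard stop, but I had let green up once to check its travel, and it stopped at 81 mm, not the expected 77 mm.

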